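# Gauge the spacer studs and sort them into the trays

## Robot

A 6-joint arm with a two-finger parallel gripper is mounted at the origin on the work surface; the furniture and walls round the work are solid. World frame = base frame: x ahead of the robot, y to its left, z up, the work surface at z = 0. Lengths are in m, angles in rad, forces in N, time in s.
With the tool pointing down it reaches from about 0.25 to 0.8 m from the base axis. Payload 3.9 kg.
Tool frame: the origin (TCP) lies at the very end of the fingers, on their centre line; the grasp point (between the pads) lies ctrl.tcp_to_grasp behind it (ctrl.tcp_to_grasp is the distance from the TCP to the grasp point, in m); z points along the fingers, y is the line along which they close (so a half turn about z gives the same grasp; the last joint's range is limited). The gripper opens to 85 mm and grips with 20 to 120 N. Pads are 22 mm wide; open, the fingers measure 114 mm over their backs; the gripper's body (76 mm by 85 mm) begins 54 mm behind the grasp point. The pads swing forward as they close: fully open they stand 13 mm farther back than shut.
Start: joints at [-1.121, 0.26, -0.138, 1.173, 0, 1.571], TCP at [0.228, -0.473, 0.231] pointing down, gripper open.
Joint ranges: [-2.78, 2.78], [-0.83, 1.72], [-1.28, 1.37], [-1.9, 2.12], [-1.57, 1.48], [-3.14, 3.14]. Speed limits (rad/s): [2.57, 2.57, 3.14, 3.14, 3.14, 3.14].

## Interface

Orientations are given as a rotation vector (axis times angle).
In Python, from station import ctrl gives the robot as it stands.
- The arm moves only by the shell command python3 -m creep 'ROWS' [FORCE]. ROWS is JSON, a list of rows, each an object of numbers: "tx", "ty", "tz": the shift along the world's x, y, z in m; "twist": the turn about the world's z in degrees; "jaw": the gripper command: -1 is fully open, 1 is shut, values between are in proportion. In form: [{"tx": .., "ty": .., "tz": .., "twist": .., "jaw": ..}, ...]. A call has exactly 5 rows; each row is the pose to reach, as a shift and turn from the pose commanded when the call began; what a row does not reach only later rows make up. A row lasts 1/8 s, in which the tool goes at most 62.5 mm and 10.7 degrees, less where a joint would pass 70% of its speed; a pose out of reach is approached as far as the arm can. A call with a gripper value outside its range is refused whole. The fingers move at their own pace and stop on an object; FORCE is the grip in N (left out, the last holds). Time passes only in rows, so rows that repeat a pose let the fingers close, or fill a call up. It gives the time, the measured TCP pose, the force, the opening and the grip force at its end, in the units of the state.
- ctrl.read_state(): the state, without advancing time (a new reading comes with each control period).
- ctrl.snapshot(name): name is "side" or "top" or "wrist"; returns a dict with "pixels" (400x640x3 uint8, red, green, blue), "fovy" (degrees; the focal length in pixels is half the picture's height over the tangent of half this angle, whatever the lens; pixels are square), "cx", "cy" (the principal point, pixels), "eye" and "rotation" of the camera in the world; the wrist camera has in their place "T_tool_cam" (4x4, takes a point from camera to tool coordinates, whose origin is the TCP and whose axes are the flange's). Camera axes: x right, y down, z forward; pixel columns grow to the right and rows downward; lengths in m; the calibration is good to about 2 mm. The wrist camera is an equidistant fisheye: a pixel r from the principal point sees the ray r / f radians off the axis. A picture is of the moment at which its call begins: read the wrist's pose just before it. There is no depth.
- ctrl.finish_job(): hands the job in; it is judged then, once.
The state is a dict: "time_s": time; "joints": joint angles; "qvel": joint speeds; "tau": joint torques, N m; "tcp_pos": TCP position; "ee_rot": TCP orientation; "force": force on the tool from outside, world axes, zero at the start; "moment": the same for the moment, N m; "grip_width": finger opening in m; "finger_force": force on a finger pad.
Only numpy, scipy, OpenCV 4.12 (cv2) and the standard library are available. Lean on these libraries where they do the work, as an engineer would, in place of code of your own. Each camera call takes 0.05 s, during which the arm holds its last target. There are 200 camera calls.

## Task

Sort the two spacer studs by length. Lay the stud that fits the blue gauge down flat in its slot, all the way home between the steel end blocks, and let go of it to prove its length; then lift it out and lay it flat in the green tray. The other stud is too long for the gauge: lay it flat in the orange tray. Leave the things standing around where they are.

Things in the scene. Friction and masses are not known exactly. Their poses are not given: they have to be found in the camera images.
- short_stud: The shorter stud, overall length 110 mm: a bright square middle 60 mm long, 22 x 22 mm in section, with a dark round threaded end (16 mm diameter, 25 mm long) on each end; about 0.18 kg. It starts lying flat on the table. Origin: its centre (11 mm above whatever its square middle lies on); its y axis runs along its length. Grip it across the square middle. It fits the gauge.
- long_stud: The longer stud, overall length 145 mm: a bright square middle 95 mm long, 22 x 22 mm in section, with a dark round threaded end (16 mm diameter, 25 mm long) on each end; about 0.18 kg. It starts lying flat on the table. Origin: its centre (11 mm above whatever its square middle lies on); its y axis runs along its length. Grip it across the square middle. It does not fit the gauge.
- gauge: Length gauge fixed to the table: blue plate 56 x 150 mm, 10 mm thick, with a steel U-shaped block at each end, top 32 mm above the table. 116 mm between the end walls. From each wall two 9 mm thick cheeks reach 14 mm inward, 22 mm apart; the 88 mm between are open at the sides for fingers. Origin: centre of the plate's underside; y along its length. Place and yaw vary.
- gauge_seat (a point): The slot's centre, 21 mm above the table: the short stud's centre when it rests home on the plate, between the walls (3 mm to spare at each end) with its threaded ends between the cheeks (3 mm to spare each side). Axes as gauge, y along the slot; the stud may lie either way round.
- green_tray: Shallow green tray, outside 90 x 168 mm (inside 84 x 162), rim 13 mm above the table, floor 3 mm thick; takes the short stud, its centre then 14 mm above the table. Origin: centre of its underside, on the table. The two trays may stand swapped. Fixed to the table. Its y axis runs along its length, z up. Its position on the table, and its yaw, vary.
- orange_tray: Shallow orange tray, the same size and form as the green one; takes the long stud, lengthwise, its centre then 14 mm above the table. Origin: centre of its underside, on the table. The two trays may stand swapped. Fixed to the table. Its y axis runs along its length, z up. Its position on the table, and its yaw, vary.
- blue_bottle: Bystander, loose: blue bottle with red cap, 90 mm diameter, 210 tall, 1.1 kg, by the back right corner. Origin: centre of its underside. Leave it alone.
- dropper: Bystander, loose: small white bottle, 35 mm diameter, 85 tall, standing between the two trays (lift over it). Origin: centre of its underside. Leave it alone.

How it is judged:
On the way:
1. The short stud lies home in the gauge slot, let go (x of short_stud in the frame of gauge_seat between -0.006 and 0.006 m and y of short_stud in the frame of gauge_seat between -0.006 and 0.006 m and z of short_stud in the frame of gauge_seat between -0.003 and 0.003 m and angle between the y axis of short_stud and the y axis of gauge, either way round below 0.15 rad and contact force between short_stud and the fingers below 0.2 N and linear speed of short_stud below 0.02 m/s), for 0.2 s.
At the end, for the whole second after the job is handed in: The short stud lies flat and still on the floor of the green tray and the long stud on the floor of the orange tray (centre within 34 mm of the tray's centre each way, height within 4 mm, long axis within 0.08 rad of level), both let go (x of short_stud in the frame of green_tray between -0.034 and 0.034 m and y of short_stud in the frame of green_tray between -0.034 and 0.034 m and z of short_stud in the frame of green_tray between 0.01 and 0.018 m and angle between short_stud's own y axis and vertical between 1.4908 and 1.6508 rad and linear speed of each of short_stud, long_stud below 0.02 m/s and angular speed of each of short_stud, long_stud below 0.2 rad/s and contact force between each of short_stud, long_stud and the fingers below 0.2 N and x of long_stud in the frame of orange_tray between -0.034 and 0.034 m and y of long_stud in the frame of orange_tray between -0.034 and 0.034 m and z of long_stud in the frame of orange_tray between 0.01 and 0.018 m and angle between long_stud's own y axis and vertical between 1.4908 and 1.6508 rad); the robot touches nothing.
It fails at once if A loose bystander is pushed more than 30 mm or knocked over (distance of any of blue_bottle, dropper from where it was at the start of the episode above 0.03 m or angle between any of blue_bottle, dropper's own z axis and vertical above 0.5 rad).
It also fails if it takes over 72 s, if anything falls off the work surface, if the arm or the gripper's body presses on something with over 40 N, if the wrist force passes 120 N, or if a joint passes its speed limit or range.

## Working session

There is one attempt and no reset: what is moved stays moved. The work goes in short steps, Python scripts to look and compute and a shell command to move; the robot and the scene stay as the last step left them, time stands still between calls to the robot, and variables do not carry over. Pictures are saved under pics/ and viewed, at most 10 in all, crops included, and the job is handed in when it is done.

```bash
ls; mkdir -p pics
python3 - <<'E'
from station import ctrl
import cv2,numpy as np
print(ctrl.read_state(), ctrl.tcp_to_grasp)
for n in ("top","side"):
    s=ctrl.snapshot(n); cv2.imwrite(f"pics/{n}0.png",s["pixels"][:,:,::-1]); print(n,s["fovy"],s["cx"],s["cy"],s["eye"],s["rotation"])
E
```

```text
pics
{'time_s': 0.0, 'joints': array([-1.12097870e+00,  2.60698449e-01, -1.39407085e-01,  1.17272498e+00,
        2.38784147e-05,  1.57080383e+00]), 'qvel': array([-0.00147337, -0.00084649, -0.00025799, -0.0004773 ,  0.00045147,
        0.00089282]), 'tau': array([ 1.75652494e-04, -4.05680144e+01,  2.53921688e+01,  1.87582767e-02,
        3.24740768e-05, -1.07981826e-06]), 'tcp_pos': array([ 0.22796821, -0.4721323 ,  0.23044299]), 'ee_rot': array([-3.06053426e+00, -7.00175103e-01,  6.75628011e-04]), 'force': array([-0.00469481, -0.30096121,  0.06373941]), 'moment': array([-0.0013138 , -0.08903554, -0.02457534]), 'finger_force': 0.0, 'grip_width': 0.08518750088531402} 0.0187
top 42.73796810846369 320.6135369852191 195.51753677053284 [ 0.37510703 -0.04565504  1.1513625 ] [-2.19334775  2.13342913 -0.07996623]
side 55.440969777799594 321.29530031641576 199.22725352725206 [ 0.48886854 -0.75342888  0.51802188] [-2.14063444 -0.00624775  0.00515295]
```

View pics/top0.png

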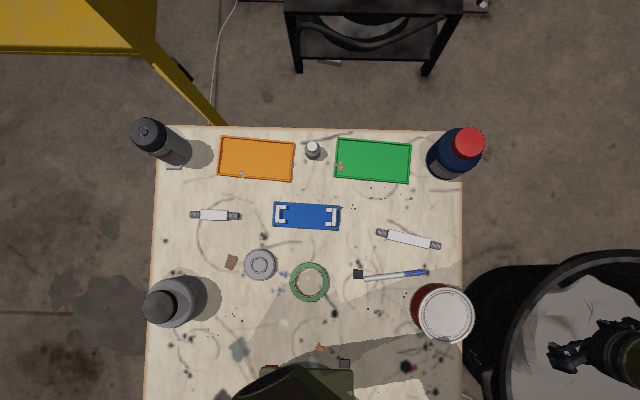

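View pics/side0.png

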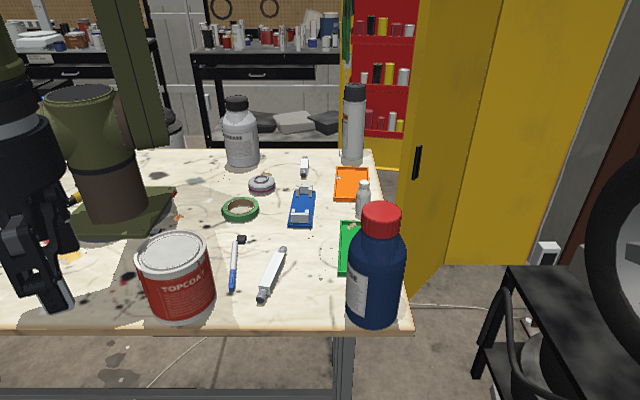

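The top view shows the orange tray at (256,159), green tray (372,160), dropper (312,150), gauge (306,216), short stud (215,215) and long stud (408,239). The side view confirms that layout. Next I measure their poses.

```bash
cat > h.py <<'E'
import cv2,numpy as np
from scipy.spatial.transform import Rotation as R
from station import ctrl
def ray(s,uv):
    f=200/np.tan(np.radians(s["fovy"])/2)
    d=np.array([(uv[0]-s["cx"])/f,(uv[1]-s["cy"])/f,1]); 
    if "T" in s:  # wrist fisheye
        r=np.hypot(d[0],d[1]); d=np.array([d[0]/r*np.sin(r),d[1]/r*np.sin(r),np.cos(r)]) if r>1e-9 else d
        return s["T"][:3,3], s["T"][:3,:3]@d
    rot=np.array(s["rotation"]); rot=R.from_rotvec(rot).as_matrix() if rot.size==3 else rot
    return np.array(s["eye"]), rot@d
def onplane(s,uv,z):
    o,d=ray(s,uv); return o+d*(z-o[2])/d[2]
def snap(n):
    st=ctrl.read_state(); s=ctrl.snapshot(n)
    if n=="wrist":
        T=np.eye(4); T[:3,:3]=R.from_rotvec(st["ee_rot"]).as_matrix(); T[:3,3]=st["tcp_pos"]; s["T"]=T@s["T_tool_cam"]
    return s
def rect(s,mask,z,minA=20):
    """largest blob in mask -> world centre, long/short size (m), yaw deg of long axis (mod 180)"""
    c=max(cv2.findContours(mask.astype(np.uint8),cv2.RETR_EXTERNAL,cv2.CHAIN_APPROX_NONE)[0],key=cv2.contourArea)
    P=np.array([onplane(s,p[0],z)[:2] for p in c],np.float32)
    b=cv2.boxPoints(cv2.minAreaRect(P)); e=[b[1]-b[0],b[2]-b[1]]; e.sort(key=lambda v:-np.hypot(*v))
    return b.mean(0), np.hypot(*e[0]),np.hypot(*e[1]), np.degrees(np.arctan2(e[0][1],e[0][0]))%180
def roi(m,u0,v0,u1,v1):
    o=np.zeros(m.shape,bool); o[v0:v1,u0:u1]=m[v0:v1,u0:u1]; return o
E
python3 - <<'E'
from h import *
s=snap("top"); hsv=cv2.cvtColor(s["pixels"],cv2.COLOR_RGB2HSV); H,S,V=[hsv[...,i].astype(int) for i in range(3)]
print("orange",rect(s,roi((H>8)&(H<22)&(S>170)&(V>120),200,120,305,195),.013))
print("green",rect(s,roi((H>50)&(H<80)&(S>150),325,125,420,195),.013))
print("gauge",rect(s,roi((H>100)&(H<120)&(S>130),260,190,350,240),.010))
for n,b in(("short",(185,203,246,227)),("long",(370,224,446,254))):
    m=roi((S<25)&(V>170),*b); m=roi(S<28,*b)
    print(n,rect(s,m,.018), rect(s,roi((S<40)&(V>215),*b),.022))
im=cv2.resize(s["pixels"][195:260,180:450,::-1],None,fx=2.9,fy=2.9,interpolation=cv2.INTER_CUBIC); cv2.imwrite("pics/c1.png",im)
print("dropper",onplane(s,(313,158),0),onplane(s,(312,147),.085))
E
```

```text
orange (array([0.56322545, 0.12910882], dtype=float32), np.float32(0.16725649), np.float32(0.090394564), np.float32(85.77927))
green (array([ 0.5652398 , -0.13534468], dtype=float32), np.float32(0.16569553), np.float32(0.08990089), np.float32(86.13372))
gauge (array([0.43639284, 0.00968356], dtype=float32), np.float32(0.1457639), np.float32(0.05454027), np.float32(87.921745))Traceback (most recent call last):
  File "<stdin>", line 8, in <module>
  File "h.py", line 21, in rect
    c=max(cv2.findContours(mask.astype(np.uint8),cv2.RETR_EXTERNAL,cv2.CHAIN_APPROX_NONE)[0],key=cv2.contourArea)
ValueError: max() iterable argument is empty
```

Run:
```python
from h import *
s=snap("top"); hsv=cv2.cvtColor(s["pixels"],cv2.COLOR_RGB2HSV)
for v in (205,215,222): print(hsv[v,188:246:4].tolist())
for u in (215,): print(hsv[204:228:2,u].tolist())
im=cv2.resize(s["pixels"][195:260,180:450,::-1],None,fx=2.9,fy=2.9,interpolation=cv2.INTER_CUBIC); cv2.imwrite("pics/c1.png",im)
```

```text
[[19, 37, 199], [20, 35, 198], [21, 37, 200], [24, 27, 201], [18, 37, 200], [20, 33, 201], [19, 34, 178], [17, 37, 177], [18, 37, 199], [17, 37, 199], [17, 39, 189], [19, 39, 192], [18, 38, 189], [17, 41, 193], [21, 37, 187]]
[[19, 37, 195], [108, 13, 96], [110, 14, 108], [150, 5, 158], [0, 5, 201], [170, 8, 199], [168, 6, 200], [174, 6, 200], [168, 6, 200], [174, 6, 200], [109, 21, 97], [105, 9, 115], [114, 9, 140], [19, 38, 114], [19, 42, 182]]
[[18, 36, 198], [22, 29, 200], [23, 29, 200], [17, 32, 157], [21, 31, 200], [17, 36, 196], [19, 37, 193], [18, 39, 192], [17, 38, 194], [17, 38, 187], [18, 39, 192], [19, 40, 192], [18, 39, 194], [18, 39, 191], [17, 38, 188]]
[[17, 34, 150], [18, 36, 186], [20, 32, 199], [15, 11, 187], [174, 6, 200], [0, 5, 199], [174, 6, 200], [0, 5, 200], [21, 30, 85], [18, 39, 192], [19, 36, 191], [17, 37, 193]]
```

View pics/c1.png

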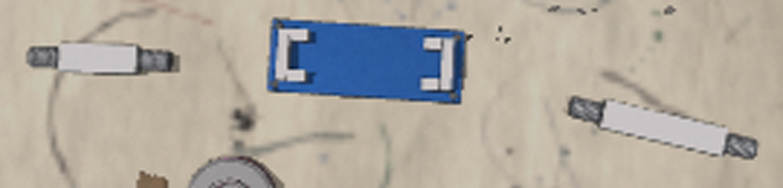

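The crop clearly shows the short stud's bright middle (about (213,215) full-frame), the long one (about (409,239)), and the gauge with its steel U-blocks.

Run:
```python
from h import *
s=snap("top"); hsv=cv2.cvtColor(s["pixels"],cv2.COLOR_RGB2HSV); H,S,V=[hsv[...,i].astype(int) for i in range(3)]
for n,b in(("short",(185,203,246,227)),("long",(370,224,446,254))):
    print(n,rect(s,roi((S<20)&(V>150),*b),.022), rect(s,roi((S<24),*b),.018))
m=roi((S<40)&(V>150),273,200,342,228)
for a,b in((272,300),(315,344)): print("U",rect(s,roi(m,a,200,b,230),.032))
print("dropper",onplane(s,(313,158),0),onplane(s,(312,147),.085))
st=ctrl.read_state(); Rm=R.from_rotvec(st["ee_rot"]).as_matrix(); print(Rm[:,1], np.degrees(np.arctan2(Rm[1,1],Rm[0,1])))
```

```text
short (array([0.43259984, 0.21644384], dtype=float32), np.float32(0.058304187), np.float32(0.020014675), np.float32(91.58539)) (array([0.43174663, 0.2151286 ], dtype=float32), np.float32(0.111933574), np.float32(0.022303095), np.float32(91.5664))
long (array([ 0.3917325 , -0.21708964], dtype=float32), np.float32(0.093454495), np.float32(0.020998616), np.float32(78.364685)) (array([ 0.39153266, -0.21641405], dtype=float32), np.float32(0.14431441), np.float32(0.022592284), np.float32(78.321396))
U (array([0.43865395, 0.06672595], dtype=float32), np.float32(0.038115893), np.float32(0.02068908), np.float32(177.92932))
U (array([ 0.4654188 , -0.03818136], dtype=float32), np.float32(0.057132676), np.float32(0.011012921), np.float32(91.54483))
dropper [ 0.56878794 -0.00103832  0.        ] [ 0.5779635  -0.00151055  0.085     ]
[ 0.4347856  -0.90053351 -0.00093679] -64.2283358566711
```

```bash
python3 -m creep '[{"tx":0.033,"ty":0.05,"tz":0,"twist":10.5,"jaw":-0.2},{"tx":0.066,"ty":0.1,"tz":0,"twist":21,"jaw":-0.2},{"tx":0.099,"ty":0.15,"tz":0,"twist":31.5,"jaw":-0.2},{"tx":0.132,"ty":0.2,"tz":0,"twist":42,"jaw":-0.2},{"tx":0.163,"ty":0.255,"tz":0,"twist":52.6,"jaw":-0.2}]' 40
python3 -m creep '[{"tx":0,"ty":0,"tz":-0.03,"twist":0,"jaw":-0.2},{"tx":0,"ty":0,"tz":-0.06,"twist":0,"jaw":-0.2},{"tx":0,"ty":0,"tz":-0.09,"twist":0,"jaw":-0.2},{"tx":0,"ty":0,"tz":-0.12,"twist":0,"jaw":-0.2},{"tx":0,"ty":0,"tz":-0.12,"twist":0,"jaw":-0.2}]'
python3 - <<'E'
from h import *
s=snap("wrist"); cv2.imwrite("pics/w1.png",s["pixels"][:,:,::-1]); print(s["fovy"],s["T"][:3,3])
hsv=cv2.cvtColor(s["pixels"],cv2.COLOR_RGB2HSV); H,S,V=[hsv[...,i].astype(int) for i in range(3)]
st=ctrl.read_state(); Rm=R.from_rotvec(st["ee_rot"]).as_matrix(); print(st["tcp_pos"],st["grip_width"],np.degrees(np.arctan2(Rm[1,1],Rm[0,1])),Rm[:,2])
E
```

```text
time_s: 0.88
tcp_pos: [0.392, -0.2169, 0.2314]
ee_rot: [2.429, 1.991, 0.001]
force: [0.8, -1.3, 0.1]
grip_width: 0.0514
finger_force: 0.0
time_s: 1.5
tcp_pos: [0.3889, -0.2171, 0.1095]
ee_rot: [-2.431, -1.982, 0.003]
force: [-0.8, -0.0, -0.4]
grip_width: 0.0513
finger_force: 0.0
65.70646984690485 [ 0.40303425 -0.1524404   0.25268412]
[ 0.39011729 -0.21786985  0.11087882] 0.05098355251714914 -11.629223110609054 [-0.00212441  0.00118338 -0.99999704]
```

View pics/w1.png

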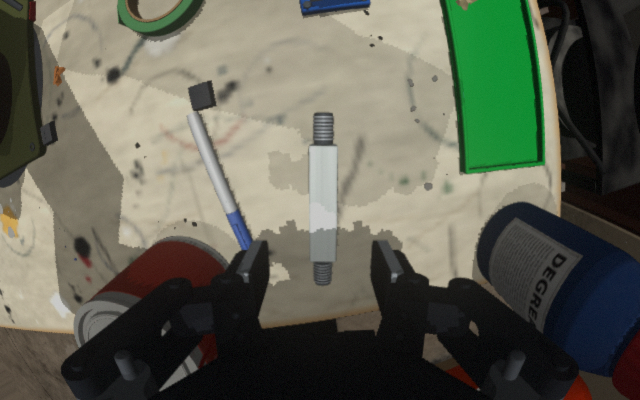

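The long stud runs straight up the picture between the fingers (middle at (323,205)). The red can is at (150,310) and the bottle at (550,290), both close to the open gripper but clear.

Run:
```python
from h import *
s=snap("wrist")
p=[onplane(s,uv,.022) for uv in ((322,146),(323,262))]; q=[onplane(s,uv,.013) for uv in ((323,113),(322,286))]
for a,b in (p,q): print((a+b)/2,np.linalg.norm(a-b),np.degrees(np.arctan2((a-b)[1],(a-b)[0])))
print("can top near",[onplane(s,uv,.12) for uv in ((222,262),(180,240))])
print(ctrl.read_state()["tcp_pos"])
```

```text
[ 0.39231215 -0.21917251  0.022     ] 0.09502469815923315 78.97886603522831
[ 0.39199761 -0.22099452  0.013     ] 0.14864958478535423 78.17961129047441
can top near [array([ 0.34255493, -0.20913129,  0.12      ]), array([ 0.32367284, -0.19385906,  0.12      ])]
[ 0.3911066  -0.21841985  0.11181957]
```

```bash
python3 -m creep '[{"tx":0.001,"ty":-0.001,"tz":-0.03,"twist":0,"jaw":-0.2},{"tx":0.001,"ty":-0.001,"tz":-0.06,"twist":0,"jaw":-0.2},{"tx":0.001,"ty":-0.001,"tz":-0.09,"twist":0,"jaw":-0.2},{"tx":0.001,"ty":-0.001,"tz":-0.1,"twist":0,"jaw":-0.2},{"tx":0.001,"ty":-0.001,"tz":-0.1,"twist":0,"jaw":-0.2}]' 
python3 -c "
from station import ctrl; print(ctrl.read_state()['tcp_pos'])"
```

```text
time_s: 2.22
tcp_pos: [0.3924, -0.2196, 0.0119]
ee_rot: [2.435, 1.985, 0.0]
force: [-0.7, -0.1, 0.3]
grip_width: 0.0515
finger_force: 0.0
[ 0.39244392 -0.21962767  0.01188825]
```

Down 7 mm more, close, lift.

```bash
python3 -m creep '[{"tx":0,"ty":0,"tz":-0.007,"twist":0,"jaw":-0.2},{"tx":0,"ty":0,"tz":-0.007,"twist":0,"jaw":1},{"tx":0,"ty":0,"tz":-0.007,"twist":0,"jaw":1},{"tx":0,"ty":0,"tz":-0.007,"twist":0,"jaw":1},{"tx":0,"ty":0,"tz":-0.007,"twist":0,"jaw":1}]' 40
python3 -m creep '[{"tx":0,"ty":0,"tz":0,"twist":0,"jaw":1},{"tx":0,"ty":0,"tz":0.04,"twist":0,"jaw":1},{"tx":0,"ty":0,"tz":0.09,"twist":0,"jaw":1},{"tx":0,"ty":0,"tz":0.14,"twist":0,"jaw":1},{"tx":0,"ty":0,"tz":0.14,"twist":0,"jaw":1}]' 40
python3 -c "
from station import ctrl; print(ctrl.read_state())"
```

```text
time_s: 2.85
tcp_pos: [0.3924, -0.2196, 0.0049]
ee_rot: [2.434, 1.984, 0.001]
force: [-1.1, -0.1, 5.8]
grip_width: 0.0213
finger_force: 40.8
time_s: 3.48
tcp_pos: [0.3947, -0.2208, 0.1478]
ee_rot: [2.429, 1.98, 0.005]
force: [0.1, 0.5, -2.4]
grip_width: 0.021
finger_force: 40.0
{'time_s': 3.475, 'joints': array([-5.10129559e-01,  1.87071132e-01, -4.66264896e-01,  9.09277343e-01,
        4.75114053e-05,  1.26358105e+00]), 'qvel': array([-0.00031077,  0.04691195, -0.08504922, -0.04937258, -0.00119093,
        0.0006818 ]), 'tau': array([-1.50000749e-03, -3.61686552e+01,  2.40354681e+01,  6.76869135e-01,
        1.89213475e-03, -8.05121772e-05]), 'tcp_pos': array([ 0.3947231 , -0.22084151,  0.1477946 ]), 'ee_rot': array([2.42912543, 1.9802245 , 0.00478644]), 'force': array([ 0.12633847,  0.45874429, -2.44474309]), 'moment': array([0.02961335, 0.01076535, 0.00166782]), 'finger_force': 39.984644651412964, 'grip_width': 0.021010645229977292}
```

```bash
python3 -m creep '[{"tx":0.015,"ty":0.04,"tz":0.01,"twist":2,"jaw":1},{"tx":0.03,"ty":0.09,"tz":0.02,"twist":4,"jaw":1},{"tx":0.045,"ty":0.14,"tz":0.02,"twist":7.4,"jaw":1},{"tx":0.07,"ty":0.19,"tz":0.02,"twist":7.4,"jaw":1},{"tx":0.1,"ty":0.24,"tz":0.02,"twist":7.4,"jaw":1}]' 
python3 -m creep '[{"tx":0.03,"ty":0.05,"tz":0,"twist":0,"jaw":1},{"tx":0.06,"ty":0.09,"tz":0,"twist":0,"jaw":1},{"tx":0.071,"ty":0.109,"tz":0,"twist":0,"jaw":1},{"tx":0.071,"ty":0.109,"tz":-0.03,"twist":0,"jaw":1},{"tx":0.071,"ty":0.109,"tz":-0.06,"twist":0,"jaw":1}]'
python3 - <<'E'
from h import *
s=snap("wrist"); cv2.imwrite("pics/w2.png",s["pixels"][:,:,::-1])
st=ctrl.read_state(); Rm=R.from_rotvec(st["ee_rot"]).as_matrix(); print(st["tcp_pos"],st["grip_width"],np.degrees(np.arctan2(Rm[1,1],Rm[0,1])))
E
```

```text
time_s: 4.1
tcp_pos: [0.4909, 0.0222, 0.1625]
ee_rot: [-2.301, -2.137, 0.004]
force: [1.8, 0.2, -2.1]
grip_width: 0.021
finger_force: 39.9
time_s: 4.72
tcp_pos: [0.562, 0.13, 0.1016]
ee_rot: [-2.3, -2.138, 0.003]
force: [-0.1, -0.2, -0.8]
grip_width: 0.0208
finger_force: 40.0
[0.5588271  0.12908987 0.09731192] 0.020801723180762944 -4.194380037557462
```

View pics/w2.png

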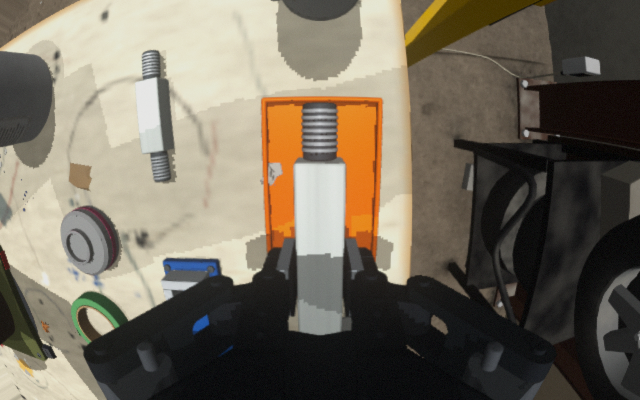

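The long stud hangs aligned over the orange tray (axis at column 320, tray columns 263–382). Lower it.

```bash
python3 -m creep '[{"tx":0,"ty":0,"tz":-0.03,"twist":0,"jaw":1},{"tx":0,"ty":0,"tz":-0.06,"twist":0,"jaw":1},{"tx":0,"ty":0,"tz":-0.085,"twist":0,"jaw":1},{"tx":0,"ty":0,"tz":-0.085,"twist":0,"jaw":1},{"tx":0,"ty":0,"tz":-0.085,"twist":0,"jaw":1}]' 
python3 -c "
from station import ctrl; print(ctrl.read_state()['tcp_pos'])"
```

```text
time_s: 5.4
tcp_pos: [0.5631, 0.1297, 0.0196]
ee_rot: [-2.302, -2.138, 0.0]
force: [0.3, 0.3, -0.3]
grip_width: 0.0211
finger_force: 39.9
[0.56306988 0.12965156 0.01962149]
```

```bash
python3 -m creep '[{"tx":0,"ty":0,"tz":-0.006,"twist":0,"jaw":1},{"tx":0,"ty":0,"tz":-0.011,"twist":0,"jaw":1},{"tx":0,"ty":0,"tz":-0.011,"twist":0,"jaw":0.2},{"tx":0,"ty":0,"tz":-0.011,"twist":0,"jaw":0.0},{"tx":0,"ty":0,"tz":-0.011,"twist":0,"jaw":0.0}]' 
python3 -m creep '[{"tx":0,"ty":0,"tz":0,"twist":0,"jaw":0},{"tx":0,"ty":0,"tz":0.03,"twist":0,"jaw":0},{"tx":-0.02,"ty":0.02,"tz":0.08,"twist":0,"jaw":-0.2},{"tx":-0.06,"ty":0.05,"tz":0.12,"twist":3,"jaw":-0.2},{"tx":-0.1,"ty":0.07,"tz":0.12,"twist":5.8,"jaw":-0.2}]' 
python3 -m creep '[{"tx":-0.02,"ty":0.017,"tz":0,"twist":0,"jaw":-0.2},{"tx":-0.02,"ty":0.017,"tz":-0.03,"twist":0,"jaw":-0.2},{"tx":-0.02,"ty":0.017,"tz":-0.03,"twist":0,"jaw":-0.2},{"tx":-0.02,"ty":0.017,"tz":-0.03,"twist":0,"jaw":-0.2},{"tx":-0.02,"ty":0.017,"tz":-0.03,"twist":0,"jaw":-0.2}]'
python3 - <<'E'
from h import *
s=snap("wrist"); cv2.imwrite("pics/w3.png",s["pixels"][:,:,::-1])
hsv=cv2.cvtColor(s["pixels"],cv2.COLOR_RGB2HSV); np.save("w3.npy",hsv)
st=ctrl.read_state(); Rm=R.from_rotvec(st["ee_rot"]).as_matrix(); print(st["tcp_pos"],st["grip_width"],np.degrees(np.arctan2(Rm[1,1],Rm[0,1])))
E
```

```text
time_s: 6.02
tcp_pos: [0.5632, 0.1298, 0.0086]
ee_rot: [2.302, 2.138, 0.001]
force: [-0.1, -0.2, -0.6]
grip_width: 0.0425
finger_force: 0.0
time_s: 6.65
tcp_pos: [0.465, 0.2018, 0.1319]
ee_rot: [2.187, 2.251, 0.012]
force: [-0.1, -0.0, -0.5]
grip_width: 0.0515
finger_force: 0.0
time_s: 7.28
tcp_pos: [0.444, 0.2168, 0.0992]
ee_rot: [2.191, 2.251, 0.002]
force: [-0.8, -1.0, -0.0]
grip_width: 0.0513
finger_force: 0.0
[0.44388721 0.21678234 0.09910398] 0.051358801532407836 1.5340553536309895
```

View pics/w3.png

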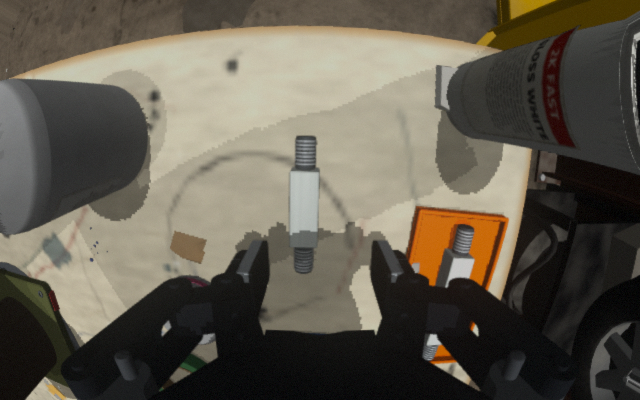

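The short stud is ahead, with corners at about (291,169)–(319,247) and thread ends at (306,136) and (303,273). The long stud lies in the orange tray at about (455,280).

Run:
```python
from h import *
s=snap("wrist")
p=[onplane(s,uv,.022) for uv in ((305,169),(304,247))]; q=[onplane(s,uv,.013) for uv in ((306,136),(303,273))]
for a,b in (p,q): print((a+b)/2,np.linalg.norm(a-b),np.degrees(np.arctan2((a-b)[1],(a-b)[0])))
t=snap("top"); hsv=cv2.cvtColor(t["pixels"],cv2.COLOR_RGB2HSV); H,S,V=[hsv[...,i].astype(int) for i in range(3)]
print("long",rect(t,roi((S<25)&(V>150),225,140,290,180),.025))
cv2.imwrite("pics/t2.png",cv2.resize(t["pixels"][130:260,180:440,::-1],None,fx=3,fy=3))
```

```text
[0.43297458 0.21718988 0.022     ] 0.060686131241999654 90.04340184433055
[0.43241343 0.21493332 0.013     ] 0.11179294341446827 89.55181668982436
long (array([0.5632753 , 0.13128504], dtype=float32), np.float32(0.09323938), np.float32(0.020556303), np.float32(85.98707))
```

```bash
python3 -m creep '[{"tx":-0.0115,"ty":-0.001,"tz":-0.01,"twist":-0.5,"jaw":-0.2},{"tx":-0.0115,"ty":-0.001,"tz":-0.04,"twist":-0.5,"jaw":-0.2},{"tx":-0.0115,"ty":-0.001,"tz":-0.07,"twist":-0.5,"jaw":-0.2},{"tx":-0.0115,"ty":-0.001,"tz":-0.085,"twist":-0.5,"jaw":-0.2},{"tx":-0.0115,"ty":-0.001,"tz":-0.085,"twist":-0.5,"jaw":-0.2}]' 
python3 -m creep '[{"tx":0,"ty":0,"tz":-0.009,"twist":0,"jaw":-0.2},{"tx":0,"ty":0,"tz":-0.009,"twist":0,"jaw":-0.2},{"tx":0,"ty":0,"tz":-0.009,"twist":0,"jaw":1},{"tx":0,"ty":0,"tz":-0.009,"twist":0,"jaw":1},{"tx":0,"ty":0,"tz":-0.009,"twist":0,"jaw":1}]' 40
python3 -m creep '[{"tx":0,"ty":0,"tz":0,"twist":0,"jaw":1},{"tx":0,"ty":0,"tz":0.04,"twist":0,"jaw":1},{"tx":0,"ty":0,"tz":0.09,"twist":0,"jaw":1},{"tx":0,"ty":0,"tz":0.09,"twist":0,"jaw":1},{"tx":0,"ty":0,"tz":0.09,"twist":0,"jaw":1}]' 40
python3 - <<'E'
from h import *
s=snap("wrist"); cv2.imwrite("pics/w4.png",s["pixels"][:,:,::-1])
st=ctrl.read_state(); Rm=R.from_rotvec(st["ee_rot"]).as_matrix(); print(st["tcp_pos"],st["grip_width"],np.degrees(np.arctan2(Rm[1,1],Rm[0,1])))
t=snap("top"); hsv=cv2.cvtColor(t["pixels"],cv2.COLOR_RGB2HSV); H,S,V=[hsv[...,i].astype(int) for i in range(3)]
print("gauge",rect(t,roi((H>100)&(H<120)&(S>130),260,190,350,240),.010))
m=((S<28)&(V>150)).astype(int); print("\n".join("".join(".#"[x] for x in r) for r in m[198:232,270:345]))
E
```

```text
time_s: 8.05
tcp_pos: [0.4306, 0.2151, 0.0125]
ee_rot: [-2.2, -2.241, 0.004]
force: [0.9, -0.9, 0.2]
grip_width: 0.0514
finger_force: 0.0
time_s: 8.68
tcp_pos: [0.432, 0.2159, 0.0049]
ee_rot: [2.2, 2.242, 0.002]
force: [-0.1, 0.1, 4.9]
grip_width: 0.021
finger_force: 40.0
time_s: 9.3
tcp_pos: [0.4306, 0.2153, 0.0935]
ee_rot: [-2.2, -2.242, 0.002]
force: [-0.8, 0.8, -3.2]
grip_width: 0.0207
finger_force: 39.9
[0.4300331  0.21497478 0.09284748] 0.0210007352056468 1.0707663463775798
gauge (array([0.4364143 , 0.00973301], dtype=float32), np.float32(0.14555372), np.float32(0.054555118), np.float32(87.7994))
..............................................#.................###........
..............................................#.#............#.............
...............................................###...........#.............
................................................##...........#.............
.....................##....................................................
...........................................................................
..................................
[... 1393 characters left out ...]
##.####.........
........................................................##########.........
........................................................#####.####.........
.......................................................######.####.........
...........................................................................
.....................................................................#.....
...........................................................................
............................................#..#...........................
...........................................................................
...........................................................................
```

```bash
python3 -m creep '[{"tx":0,"ty":-0.03,"tz":0.01,"twist":-1,"jaw":1},{"tx":0.0,"ty":-0.08,"tz":0.02,"twist":-2,"jaw":1},{"tx":0.003,"ty":-0.13,"tz":0.02,"twist":-3.2,"jaw":1},{"tx":0.004,"ty":-0.18,"tz":0.02,"twist":-3.2,"jaw":1},{"tx":0.004,"ty":-0.23,"tz":0.02,"twist":-3.2,"jaw":1}]'
python3 -m creep '[{"tx":0,"ty":-0.04,"tz":0,"twist":0,"jaw":1},{"tx":0,"ty":-0.08,"tz":0,"twist":0,"jaw":1},{"tx":0,"ty":-0.09,"tz":0,"twist":0,"jaw":1},{"tx":0,"ty":-0.09,"tz":0,"twist":0,"jaw":1},{"tx":0,"ty":-0.09,"tz":0,"twist":0,"jaw":1}]'
python3 - <<'E'
from h import *
s=snap("wrist"); cv2.imwrite("pics/w5.png",s["pixels"][:,:,::-1])
st=ctrl.read_state(); Rm=R.from_rotvec(st["ee_rot"]).as_matrix(); print(st["tcp_pos"],st["grip_width"],np.degrees(np.arctan2(Rm[1,1],Rm[0,1])))
E
```

```text
time_s: 10.02
tcp_pos: [0.4342, -0.0158, 0.1128]
ee_rot: [-2.261, -2.179, 0.003]
force: [0.3, 0.6, -3.1]
grip_width: 0.0208
finger_force: 39.8
time_s: 10.65
tcp_pos: [0.4348, -0.1033, 0.1137]
ee_rot: [-2.26, -2.18, 0.001]
force: [-0.3, 0.9, -2.4]
grip_width: 0.0212
finger_force: 39.8
[ 0.43506023 -0.1032024   0.11389539] 0.021389138530922218 -2.0409238420772566
```

View pics/w5.png

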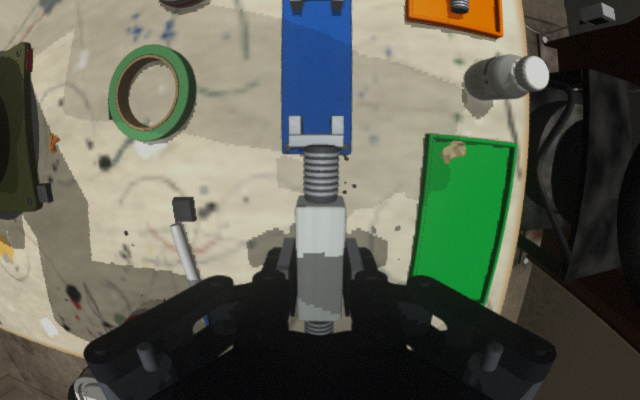

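The picture shows the gauge, with its near U block at rows 115–147, columns 289–345, and the far block cut off at the top. The held stud's middle spans rows 197–320. I'll back off a little to see both blocks.

```bash
python3 -m creep '[{"tx":0,"ty":-0.03,"tz":0.0,"twist":0,"jaw":1},{"tx":0.0,"ty":-0.03,"tz":0.02,"twist":0,"jaw":1},{"tx":0,"ty":-0.03,"tz":0.02,"twist":0,"jaw":1},{"tx":0,"ty":-0.03,"tz":0.02,"twist":0,"jaw":1},{"tx":0,"ty":-0.03,"tz":0.02,"twist":0,"jaw":1}]'
python3 - <<'E'
from h import *
s=snap("wrist"); cv2.imwrite("pics/w6.png",s["pixels"][:,:,::-1]); 
im=cv2.resize(s["pixels"][0:345,250:390,::-1],None,fx=1.7,fy=1.7)
im=np.hstack([cv2.resize(s["pixels"][0:150,260:380,::-1],None,fx=4,fy=4), cv2.resize(s["pixels"][150:350,260:380,::-1],None,fx=2.5,fy=3)]); cv2.imwrite("pics/c6.png",im)
np.save("T6.npy",s["T"]); st=ctrl.read_state(); Rm=R.from_rotvec(st["ee_rot"]).as_matrix(); print(st["tcp_pos"],np.degrees(np.arctan2(Rm[1,1],Rm[0,1])),{k:s[k] for k in("fovy","cx","cy")})
E
```

```text
time_s: 11.32
tcp_pos: [0.4349, -0.1336, 0.1337]
ee_rot: [-2.26, -2.18, 0.001]
force: [-1.1, -0.3, -2.5]
grip_width: 0.0212
finger_force: 39.9
[ 0.43492728 -0.13374506  0.13368866] -2.0829634390741543 {'fovy': 65.70646984690485, 'cx': 319.501276717138, 'cy': 201.9816629383506}
```

View pics/c6.png

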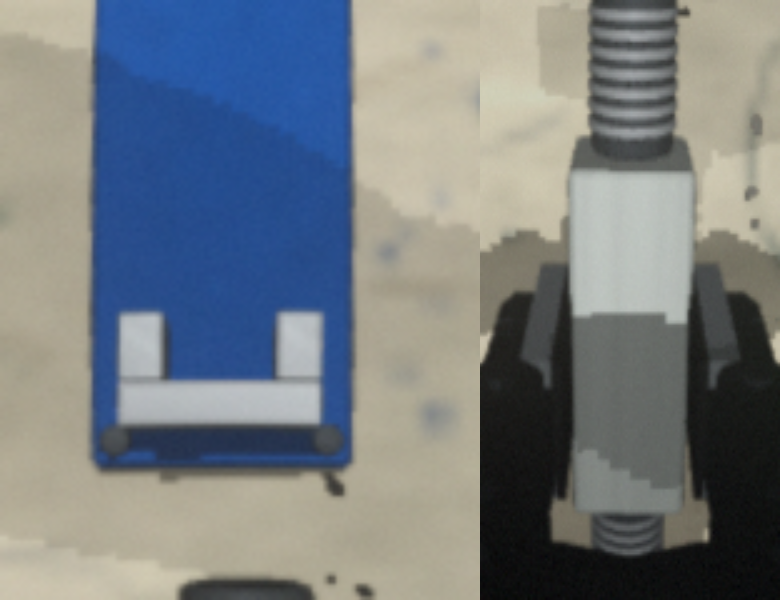

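Crop: the near U block spans columns 289.5–340.5, with cheek tips at row 78, inner wall at row 95 and outer edge at row 106. The held stud's top face spans rows 206.7–320.7, centred on column 320.5.

Run:
```python
from h import *
st=ctrl.read_state(); tcp=st["tcp_pos"]; s=snap("wrist")
P=lambda u,v,z: onplane(s,(u,v),z)[:2]
tip=[P(295,78,.032),P(335.2,78,.032)]; wl=[P(289.7,95,.032),P(340.3,95,.032)]; out=[P(289.7,106.3,.032),P(340.3,106.3,.032)]
for n,a in(("tip",tip),("wall",wl),("outer",out)): print(n,np.mean(a,0),np.linalg.norm(a[1]-a[0]),np.degrees(np.arctan2(*(a[1]-a[0])[::-1])))
hsv=cv2.cvtColor(s["pixels"],cv2.COLOR_RGB2HSV); B=(hsv[...,0]>100)&(hsv[...,0]<120)&(hsv[...,1]>130)
L=[];Rr=[]
for v in range(4,74,3):
    c=np.where(B[v,260:380])[0]+260; L.append(P(c[0]-.5,v,.01)); Rr.append(P(c[-1]+.5,v,.01))
yaws=[]
for E_ in (L,Rr):
    E_=np.array(E_); k=np.polyfit(E_[:,1],E_[:,0],1); print("edge x at y=.0097",np.polyval(k,.0097),"yaw",90-np.degrees(np.arctan(k[0])))
zt=tcp[2]+.0171
f=np.mean([P(296,206.7,zt),P(345.6,206.7,zt)],0); r=np.mean([P(298,320.7,zt),P(342,320.7,zt)],0)
print("stud",(f+r)/2,np.linalg.norm(f-r),np.degrees(np.arctan2(*(f-r)[::-1])),"minus tcp",(f+r)/2-tcp[:2], tcp)
```

```text
tip [ 0.43526036 -0.03404012] 0.0312617710634298 -2.3206678934269074
wall [ 0.4346741  -0.04757392] 0.03941944389560975 -2.293570840021807
outer [ 0.43433859 -0.05655367] 0.03948889112029034 -2.2725210971575667
edge x at y=.0097 0.40941246916819435 yaw 88.45781875620257
edge x at y=.0097 0.4634475643307214 yaw 87.58255474310023
stud [ 0.43547888 -0.13343864] 0.05935507187836216 87.60679351406044 minus tcp [0.0005516  0.00030642] [ 0.43492728 -0.13374506  0.13368866]
```

```bash
python3 -m creep '[{"tx":0,"ty":0.04,"tz":0.0,"twist":0,"jaw":1},{"tx":0.0017,"ty":0.08,"tz":0.0,"twist":0,"jaw":1},{"tx":0.0017,"ty":0.12,"tz":0.0,"twist":0,"jaw":1},{"tx":0.0017,"ty":0.1437,"tz":-0.02,"twist":0,"jaw":1},{"tx":0.0017,"ty":0.1437,"tz":-0.04,"twist":0,"jaw":1}]'
python3 -m creep '[{"tx":0,"ty":0,"tz":-0.02,"twist":0,"jaw":1},{"tx":0,"ty":0,"tz":-0.044,"twist":0,"jaw":1},{"tx":0,"ty":0,"tz":-0.044,"twist":0,"jaw":1},{"tx":0,"ty":0,"tz":-0.044,"twist":0,"jaw":1},{"tx":0,"ty":0,"tz":-0.044,"twist":0,"jaw":1}]'
python3 - <<'E'
from h import *
s=snap("wrist"); cv2.imwrite("pics/c7.png",cv2.resize(s["pixels"][60:350,230:410,::-1],None,fx=2,fy=2))
st=ctrl.read_state(); Rm=R.from_rotvec(st["ee_rot"]).as_matrix(); print(st["tcp_pos"],np.degrees(np.arctan2(Rm[1,1],Rm[0,1])))
E
```

```text
time_s: 12.05
tcp_pos: [0.4373, 0.011, 0.0939]
ee_rot: [2.259, 2.183, 0.001]
force: [0.6, -0.5, -2.6]
grip_width: 0.0211
finger_force: 39.8
time_s: 12.68
tcp_pos: [0.4382, 0.0094, 0.0513]
ee_rot: [2.261, 2.179, 0.002]
force: [0.0, 0.0, -3.1]
grip_width: 0.0209
finger_force: 39.8
[0.4380921  0.00935942 0.05119732] -2.1337824400565357
```

View pics/c7.png

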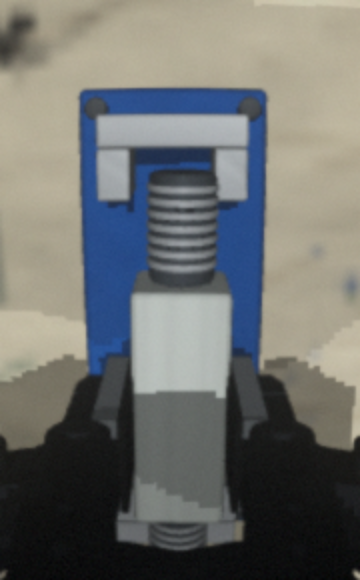

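The far U block spans columns 278.5–354.5, with its inner wall at row 134 and outer edge at row 117. The stud's thread tip, centred at about column 321, sits slightly right of the slot's middle, 316.5.

Run:
```python
from h import *
st=ctrl.read_state(); tcp=st["tcp_pos"]; s=snap("wrist")
P=lambda u,v,z: onplane(s,(u,v),z)[:2]
wl=[P(278.5,134,.032),P(354.5,134,.032)];out=[P(278.5,117,.032),P(354.5,117,.032)];tip=[P(279,160,.032),P(354,160,.032)]
for n,a in(("wall",wl),("outer",out),("tip",tip)): print(n,np.mean(a,0),np.linalg.norm(a[1]-a[0]),np.degrees(np.arctan2(*(a[1]-a[0])[::-1])))
za=tcp[2]+.0061; a=[P(304.2,155,za),P(338.7,155,za)]; print("thread",np.mean(a,0),np.linalg.norm(a[1]-a[0]))
zt=tcp[2]+.0171
f=np.mean([P(296,206.2,zt),P(346,206.2,zt)],0); r=np.mean([P(298,320.5,zt),P(342,320.5,zt)],0)
print("stud",f,r,(f+r)/2,np.linalg.norm(f-r),"minus tcp",(f+r)/2-tcp[:2], tcp)
d=np.array([np.cos(np.radians(87.8)),np.sin(np.radians(87.8))]); print("gauge c from wall",np.mean(wl,0)-.058*d)
```

```text
wall [0.43892394 0.06840516] 0.0397382682223618 -2.24068582864168
outer [0.43926891 0.07735417] 0.039516545124574205 -2.2516645403215465
tip [0.43838624 0.05460839] 0.039702594688977584 -2.2241267859898946
thread [0.44098085 0.0599907 ] 0.015316394278644292
stud [0.43995317 0.03954117] [ 0.43733333 -0.0198572 ] [0.43864325 0.00984198] 0.059456119681221345 minus tcp [0.00055115 0.00048256] [0.4380921  0.00935942 0.05119732]
gauge c from wall [0.43669745 0.01044791]
```

```bash
python3 -m creep '[{"tx":-0.0019,"ty":0.0006,"tz":0,"twist":0,"jaw":1},{"tx":-0.0019,"ty":0.0006,"tz":-0.006,"twist":0,"jaw":1},{"tx":-0.0019,"ty":0.0006,"tz":-0.012,"twist":0,"jaw":1},{"tx":-0.0019,"ty":0.0006,"tz":-0.012,"twist":0,"jaw":1},{"tx":-0.0019,"ty":0.0006,"tz":-0.012,"twist":0,"jaw":1}]'
python3 -c "
from station import ctrl; print(ctrl.read_state()['tcp_pos'])"
```

```text
time_s: 13.4
tcp_pos: [0.4351, 0.01, 0.0381]
ee_rot: [-2.262, -2.18, 0.001]
force: [0.0, 0.2, -2.1]
grip_width: 0.0207
finger_force: 39.8
[0.43512164 0.00995837 0.03811568]
```

```bash
python3 -m creep '[{"tx":0.001,"ty":0,"tz":0,"twist":0,"jaw":1},{"tx":0.001,"ty":0,"tz":-0.005,"twist":0,"jaw":1},{"tx":0.001,"ty":0,"tz":-0.01,"twist":0,"jaw":1},{"tx":0.001,"ty":0,"tz":-0.015,"twist":0,"jaw":1},{"tx":0.001,"ty":0,"tz":-0.015,"twist":0,"jaw":1}]'
python3 -c "
from station import ctrl; print(ctrl.read_state()['tcp_pos'])"
```

```text
time_s: 14.02
tcp_pos: [0.4356, 0.01, 0.0227]
ee_rot: [-2.262, -2.179, 0.002]
force: [-0.4, 0.5, -1.2]
grip_width: 0.0209
finger_force: 39.8
[0.43564036 0.00996985 0.02274238]
```

Inside the cheeks with no contact force; on down 7.5 mm, then let go.

```bash
python3 -m creep '[{"tx":0.0005,"ty":0,"tz":-0.004,"twist":0,"jaw":1},{"tx":0.0005,"ty":0,"tz":-0.0075,"twist":0,"jaw":1},{"tx":0.0005,"ty":0,"tz":-0.0075,"twist":0,"jaw":1},{"tx":0.0005,"ty":0,"tz":-0.0075,"twist":0,"jaw":1},{"tx":0.0005,"ty":0,"tz":-0.0075,"twist":0,"jaw":1}]'
```

```text
time_s: 14.65
tcp_pos: [0.4369, 0.01, 0.0159]
ee_rot: [2.262, 2.18, 0.0]
force: [-0.1, 0.4, -2.1]
grip_width: 0.0209
finger_force: 39.8
```

```bash
python3 -m creep '[{"tx":0,"ty":0,"tz":-0.001,"twist":0,"jaw":1},{"tx":0,"ty":0,"tz":-0.001,"twist":0,"jaw":0.3},{"tx":0,"ty":0,"tz":-0.001,"twist":0,"jaw":0.1},{"tx":0,"ty":0,"tz":-0.001,"twist":0,"jaw":0.1},{"tx":0,"ty":0,"tz":-0.001,"twist":0,"jaw":0.1}]'
python3 -m creep '[{"tx":0,"ty":0,"tz":0,"twist":0,"jaw":0.1},{"tx":0,"ty":0,"tz":0,"twist":0,"jaw":0.1},{"tx":0,"ty":0,"tz":0,"twist":0,"jaw":0.1},{"tx":0,"ty":0,"tz":0,"twist":0,"jaw":0.1},{"tx":0,"ty":0,"tz":0,"twist":0,"jaw":0.1}]'
python3 - <<'E'
from h import *
s=snap("wrist"); cv2.imwrite("pics/c8.png",cv2.resize(s["pixels"][60:350,230:410,::-1],None,fx=2,fy=2))
E
```

```text
time_s: 15.28
tcp_pos: [0.4369, 0.01, 0.0149]
ee_rot: [2.262, 2.18, 0.0]
force: [0.4, 0.9, -0.1]
grip_width: 0.038
finger_force: 0.0
time_s: 15.9
tcp_pos: [0.4367, 0.01, 0.0148]
ee_rot: [-2.262, -2.18, 0.0]
force: [0.3, -0.1, -0.1]
grip_width: 0.0387
finger_force: 0.0
```

View pics/c8.png

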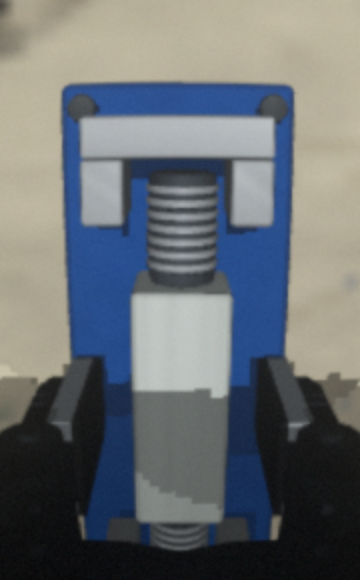

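The stud lies home in the slot with gaps on both sides and at the wall, and the fingers are clear of it. Regrip, lift and carry it to the green tray.

```bash
python3 -m creep '[{"tx":0,"ty":0,"tz":0,"twist":0,"jaw":1},{"tx":0,"ty":0,"tz":0,"twist":0,"jaw":1},{"tx":0,"ty":0,"tz":0,"twist":0,"jaw":1},{"tx":0,"ty":0,"tz":0.015,"twist":0,"jaw":1},{"tx":0,"ty":0,"tz":0.04,"twist":0,"jaw":1}]' 40
python3 -m creep '[{"tx":0,"ty":0,"tz":0.04,"twist":0,"jaw":1},{"tx":0,"ty":0,"tz":0.08,"twist":0,"jaw":1},{"tx":0.01,"ty":-0.04,"tz":0.08,"twist":-1.7,"jaw":1},{"tx":0.04,"ty":-0.08,"tz":0.08,"twist":-1.7,"jaw":1},{"tx":0.08,"ty":-0.12,"tz":0.08,"twist":-1.7,"jaw":1}]'
python3 -m creep '[{"tx":0.04,"ty":-0.025,"tz":0,"twist":0,"jaw":1},{"tx":0.0485,"ty":-0.025,"tz":-0.03,"twist":0,"jaw":1},{"tx":0.0485,"ty":-0.025,"tz":-0.07,"twist":0,"jaw":1},{"tx":0.0485,"ty":-0.025,"tz":-0.11,"twist":0,"jaw":1},{"tx":0.0485,"ty":-0.025,"tz":-0.11,"twist":0,"jaw":1}]'
python3 -c "
from station import ctrl; print(ctrl.read_state()['tcp_pos'])"
```

```text
time_s: 16.58
tcp_pos: [0.435, 0.0099, 0.0541]
ee_rot: [-2.26, -2.178, 0.004]
force: [0.7, 0.7, -2.2]
grip_width: 0.0209
finger_force: 39.4
time_s: 17.2
tcp_pos: [0.5161, -0.1108, 0.1344]
ee_rot: [-2.293, -2.145, 0.001]
force: [0.6, 0.1, -2.4]
grip_width: 0.0206
finger_force: 39.6
time_s: 17.82
tcp_pos: [0.5609, -0.134, 0.021]
ee_rot: [-2.288, -2.14, 0.008]
force: [-0.2, 0.5, -1.8]
grip_width: 0.021
finger_force: 39.8
[ 0.56087792 -0.13401115  0.02097583]
```

```bash
python3 -m creep '[{"tx":0,"ty":0,"tz":-0.008,"twist":0,"jaw":1},{"tx":0,"ty":0,"tz":-0.012,"twist":0,"jaw":1},{"tx":0,"ty":0,"tz":-0.012,"twist":0,"jaw":1},{"tx":0,"ty":0,"tz":-0.012,"twist":0,"jaw":1},{"tx":0,"ty":0,"tz":-0.012,"twist":0,"jaw":1}]'
```

```text
time_s: 18.45
tcp_pos: [0.5656, -0.1351, 0.0133]
ee_rot: [2.294, 2.145, 0.001]
force: [-0.6, -0.2, -2.4]
grip_width: 0.0212
finger_force: 39.9
```

```bash
python3 -m creep '[{"tx":0,"ty":0,"tz":-0.005,"twist":0,"jaw":1},{"tx":0,"ty":0,"tz":-0.005,"twist":0,"jaw":1},{"tx":0,"ty":0,"tz":-0.005,"twist":0,"jaw":0.3},{"tx":0,"ty":0,"tz":-0.005,"twist":0,"jaw":0.0},{"tx":0,"ty":0,"tz":-0.005,"twist":0,"jaw":0.0}]'
python3 -m creep '[{"tx":0,"ty":0,"tz":0,"twist":0,"jaw":0},{"tx":0,"ty":0,"tz":0.02,"twist":0,"jaw":0},{"tx":0,"ty":0,"tz":0.06,"twist":0,"jaw":0},{"tx":0,"ty":0,"tz":0.12,"twist":0,"jaw":0},{"tx":-0.06,"ty":0,"tz":0.15,"twist":0,"jaw":0}]'
python3 -m creep '[{"tx":-0.06,"ty":0,"tz":0.03,"twist":0,"jaw":0},{"tx":-0.12,"ty":0,"tz":0.03,"twist":0,"jaw":0},{"tx":-0.17,"ty":0,"tz":0.03,"twist":0,"jaw":0},{"tx":-0.17,"ty":0,"tz":0.03,"twist":0,"jaw":0},{"tx":-0.17,"ty":0,"tz":0.03,"twist":0,"jaw":0}]'
python3 - <<'E'
from h import *
t=snap("top"); hsv=cv2.cvtColor(t["pixels"],cv2.COLOR_RGB2HSV); H,S,V=[hsv[...,i].astype(int) for i in range(3)]
W=(S<25)&(V>150)
print("long",rect(t,roi(W,225,142,290,178),.025)); print("short",rect(t,roi(W,342,142,404,180),.025)); print("dropper",rect(t,roi(W,300,138,325,162),.07))
print("orange",rect(t,roi((H>8)&(H<22)&(S>170)&(V>120),200,120,305,195),.013));print("green",rect(t,roi((H>50)&(H<80)&(S>150),325,125,420,195),.013))
E
```

```text
time_s: 19.08
tcp_pos: [0.5652, -0.135, 0.0078]
ee_rot: [-2.294, -2.146, 0.0]
force: [0.5, -0.2, 0.3]
grip_width: 0.0426
finger_force: 0.0
time_s: 19.7
tcp_pos: [0.5153, -0.1363, 0.1599]
ee_rot: [2.286, 2.141, 0.009]
force: [-0.6, -0.9, 0.7]
grip_width: 0.0426
finger_force: 0.0
time_s: 20.32
tcp_pos: [0.3401, -0.1353, 0.1862]
ee_rot: [2.293, 2.144, 0.002]
force: [-0.0, -0.1, 0.7]
grip_width: 0.0428
finger_force: 0.0
long (array([0.563337  , 0.13140184], dtype=float32), np.float32(0.09299776), np.float32(0.020449353), np.float32(85.98693))
short (array([ 0.5660499 , -0.13392518], dtype=float32), np.float32(0.058232706), np.float32(0.020370854), np.float32(86.17769))
dropper (array([5.8406001e-01, 2.8660707e-04], dtype=float32), np.float32(0.019610198), np.float32(0.019328883), np.float32(1.6865056))
orange (array([0.56311345, 0.1290939 ], dtype=float32), np.float32(0.16729066), np.float32(0.09064124), np.float32(85.767365))
green (array([ 0.5652366 , -0.13539097], dtype=float32), np.float32(0.16560277), np.float32(0.08990089), np.float32(86.13374))
```

Both studs lie centred in their trays at their true sizes, and nothing else has moved.

```bash
python3 -c "
from station import ctrl; print(ctrl.finish_job())"
```

```text
the job is handed in; nothing more can be done
None
```

The short stud was laid home and let go in the gauge, then moved to the green tray. The long stud is in the orange tray. The last top-camera check showed both within about 3 mm of their tray centres, and I handed the job in at about 20 s; it returned no verdict.

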